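Gauge a profile offcut with the flip stop

TASK

Flip the hinged stop all the way down over the fence, then slide the slotted aluminium profile along the bed so that it lies flush against the fence with its end pressed gently but definitely (about 10 N, held for a second) against the lowered stop. Then flip the stop back up well clear and leave the profile lying exactly where it was gauged, ready for cutting. Do not ram the profile into the stop, do not shift the stop's carriage, and leave the small parts round the jig alone.

Things in the scene. Friction and masses are not known exactly. Their poses are not given: they have to be found in the camera images.
- jig: Fixed jig on the bench: dark steel bed plate 130 (x) x 360 (y) x 12 mm, aluminium fence along its far side. Origin: on its underside, mid-length, 75 mm from its front edge. Axes: x across the bed to the fence, y along the fence to the stop's end (left, seen from the robot), z up. Fence face: plane x = +20 mm, 30 mm thick, top z = 30 mm. Bed top: z = 12 mm, free from x = -75 to +20 mm.
- stop_corner (a point): Point on the stop's carriage, with the jig's axes: where the plane of the lowered stop's working face (it looks to the jig's -y) meets the fence face and the bed top. The carriage, a steel block 46 mm long (y), is clamped on the fence at a different place each time and must stay there; its hinge ears rise 54 mm above the bed.
- hinge (a point): Middle of the flip stop's hinge axis, which runs along the jig's y: 35 mm behind the fence face (jig +x), 46 mm above the bed top, 7 mm beyond stop_corner along the jig's +y. Axes as the jig.
- knob (a point): Centre of the flip stop's grip: a black cylinder, 14 mm in diameter, 30 mm long, lying along the jig's y at the end of the stop's arm (14 mm wide in y, 12 mm thick), 100 mm from the hinge axis. Can be pinched from above on its two flat ends and carried round the hinge in an arc; it pivots between the fingers.
- flip_stop (a joint): Angle of the flip stop, rad. 0: fully down, arm level, knob 100 mm from the hinge towards the jig's -x, 46 mm above the bed. 1.57: arm upright. 1.75: its end, leaning back. It starts up (1.45 to 1.75). A stiff hinge that stays where it is left; turning it takes about 2 to 4 N at the knob.
- stop_blade: Steel blade fixed under the flip stop's arm, 38 to 64 mm from the hinge axis, 26 (x) x 14 (y) x 36 (z) mm. Origin: centre of its lower face. With the stop down it reaches from 3 to 29 mm in front of the fence face and down to 6 mm above the bed, and its -y face blocks the profile.
- profile: Loose piece of 30 x 30 mm slotted aluminium profile, 140 mm long, 0.2 to 0.42 kg, dragging on the bed with 1 to 5 N, lying on the bed off the fence and short of the stop, a little askew. Origin: centre of its underside; own y runs along its length towards the stop, x towards the fence, z up.
- profile_corner (a point): Corner of the profile's underside at its stop end and fence side (at +15, +70, 0 mm from the profile's origin, its axes). Gauged, it coincides with stop_corner.
- capacitor: Bystander: small upright blue capacitor, 13 mm across, 30 mm tall, on the bench in front of the jig. Origin: underside centre.
- toroid: Bystander: small wound ring, 25 mm across, 11 mm tall, on the bench in front of the jig. Origin: underside centre.
- loupe: Bystander: black loupe, 37 mm across, 30 mm tall, on the bench off the jig's right-hand (-y) end. Origin: underside centre.
Things that resemble listed ones, but are neither listed nor needed, are in the scene too. Of the things shaped like the profile, the aluminium one is meant.

How it is judged (in metres and radians):
On the way, in this order (a step that is already met when the one before it is completed fails the run):
1. the flip stop is fully down (within 0.05 rad) (value of joint flip_stop below 0.05 rad), for 0.2 s.
2. with the stop still down, the profile lies flush along the fence and its end bears on the stop with 5 N or more (value of joint flip_stop below 0.05 rad and contact force between profile and stop_blade above 5 N and x of profile_corner in the frame of stop_corner between -0.0025 and 0.0025 m and angle between the y axis of profile and the y axis of jig, either way round below 0.035 rad and angle between profile's own z axis and vertical below 0.05 rad and z of profile_corner in the frame of stop_corner between -0.003 and 0.003 m and y of profile_corner in the frame of stop_corner between -0.002 and 0.002 m), for 0.4 s.
3. the stop is flipped up again, beyond 1.2 rad (value of joint flip_stop above 1.2 rad), for 0.2 s.
At the end, for the whole second after the job is handed in: The stop is up (beyond 1.2 rad) and the profile lies still on the bed where it was gauged: its corner within 2 mm of the stop's plane along the fence and 2.5 mm of the fence's face, parallel to the fence within 0.035 rad, flat on the bed (value of joint flip_stop above 1.2 rad and x of profile_corner in the frame of stop_corner between -0.0025 and 0.0025 m and angle between the y axis of profile and the y axis of jig, either way round below 0.035 rad and angle between profile's own z axis and vertical below 0.05 rad and z of profile_corner in the frame of stop_corner between -0.003 and 0.003 m and y of profile_corner in the frame of stop_corner between -0.002 and 0.002 m and linear speed of profile below 0.01 m/s); the robot touches nothing.
It fails at once if the profile pushes on the stop with more than 15 N (contact force between profile and stop_blade above 15 N).
It fails at once if the stop's carriage is shifted by more than 2 mm (distance of stop_corner from where it was at the start of the episode above 0.002 m).
It fails at once if the capacitor is moved by more than 20 mm (distance of capacitor from where it was at the start of the episode above 0.02 m).
It fails at once if the toroid is moved by more than 20 mm (distance of toroid from where it was at the start of the episode above 0.02 m).
It fails at once if the loupe is moved by more than 20 mm (distance of loupe from where it was at the start of the episode above 0.02 m).
It also fails if it takes over 72 s, if anything falls off the work surface, if the arm or the gripper's body presses on something with over 40 N, if the wrist force passes 120 N, or if a joint passes its speed limit or range.

ROBOT

A 6-joint arm with a two-finger parallel gripper is mounted at the origin on a cart in front of the work surface, level with it; the furniture and walls round the work are solid. World frame = base frame: x ahead of the robot, y to its left, z up, the work surface at z = 0. Lengths are in mm, angles in rad, forces in N, time in s.
With the tool pointing down it reaches from about 250 to 850 mm from the base axis. Payload 12.5 kg.
Tool frame: the origin (TCP) lies at the very end of the fingers, on their centre line; the grasp point (between the pads) lies 19 mm behind it (r.grasp_offset is the distance from the TCP to the grasp point, in mm); z points along the fingers, y is the line along which they close (so a half turn about z gives the same grasp; the last joint's range is limited). The gripper opens to 93 mm and grips with 3 to 60 N. Pads are 15 mm wide; open, the fingers measure 128 mm over their backs; the gripper's body (75 mm by 188 mm) begins 65 mm behind the grasp point.
Start: joints at [1.246, 0.351, 1.652, -0, 1.139, -0.085], TCP at [130.598, 534.255, 181.333] pointing down, gripper open.
Joint ranges: [-2.75, 2.75], [-0.79, 2.1], [0.01, 2.65], [-1.57, 4.71], [0.07, 3.14], [-2.87, 2.87]. Speed limits (rad/s): [2.22, 2.22, 2.79, 3.14, 3.14, 3.14].

INTERFACE

Orientations are given as [roll, pitch, yaw] about the fixed x, y, z axes, in that order (R = Rz(yaw) Ry(pitch) Rx(roll)).
In Python, from station import r, cams, order gives the robot as it stands.
- The arm moves only by the tool servo_tool, never from a script. Its arguments are lists of equal length, an entry for each row: "offset": the shift along the tool's x, y, z in mm, a list of three; "angular": the turn, a rotation vector about the tool's x, y, z in rad, a list of three. In form: {"offset": [[dx, dy, dz], ...], "angular": [[ax, ay, az], ...]}. A call has exactly 8 rows; each row is the pose to reach, as a shift and turn from the pose commanded when the call began, along the tool's axes at that moment; what a row does not reach only later rows make up. A row lasts 1/10 s, in which the tool goes at most 50 mm and 8.59 degrees, less where a joint would pass 70% of its speed; a pose out of reach is approached as far as the arm can. A call with a gripper value outside its range is refused whole. "gripper" is the opening, from -1 (shut) to 1 (fully open), set as the call begins (left out, the last holds). The fingers move at their own pace and stop on an object; "squeeze" is the grip in N (left out, the last holds). Time passes only in rows, so rows that repeat a pose let the fingers close, or fill a call up. It gives the time, the measured TCP pose, the force, the opening and the grip force at its end, in the units of the state.
- r.state(): the state, without advancing time (a new reading comes with each control period).
- cams.grab_frame(name): name is "side" or "top"; returns the picture (384x512x3 uint8, red, green, blue); there is no depth.
- cams.calibration(name): a dict with "mtx" (3x3 intrinsics, pixels), "pose" (4x4, takes a point from camera to world coordinates). Camera axes: x right, y down, z forward; pixel columns grow to the right and rows downward; lengths in mm; the calibration is good to about 2 mm. A picture is of the moment at which its call begins. calibration takes no time and is no camera call.
- order.job_done(): hands the job in; it is judged then, once.
The state is a dict: "time_s": time; "joint_pos": joint angles; "joint_velocities": joint speeds; "effort": joint torques, N m; "tcp_pos": TCP position; "ee_rot": TCP orientation; "wrist_force": force on the tool from outside, world axes, zero at the start; "ft_torque": the same for the moment, N m; "finger_gap": finger opening in mm; "gripper_force": force on a finger pad.
Only numpy, scipy, OpenCV 4.12 (cv2) and the standard library are available. Lean on these libraries where they do the work, as an engineer would, in place of code of your own. Each camera call takes 0.05 s, during which the arm holds its last target. There are 200 camera calls.

## Working session

There is one attempt and no reset: what is moved stays moved. The work goes in short steps, Python scripts to look and compute and a tool call to move; the robot and the scene stay as the last step left them, time stands still between calls to the robot, and variables do not carry over. Pictures are saved under pics/ and viewed, at most 10 in all, crops included, and the job is handed in when it is done.

Besides the shell and the picture viewer there is one more tool, called after ">>>" as a command line: name --argument value ..., lists and objects as JSON in quotes. servo_tool: Moves the arm, as the interface text tells. Its arguments: {"type":"object","properties":{"offset":{"type":"array","items":{"type":"array","items":{"type":"number"}}},"angular":{"type":"array","items":{"type":"array","items":{"type":"number"}}},"gripper":{"type":"number"},"squeeze":{"type":"number"}},"required":["offset","angular"]}

```bash
mkdir -p pics; python3 - <<'E'
from station import r,cams,order
import cv2,numpy as np
for n in("side","top"):
    im=cams.grab_frame(n); cv2.imwrite(f"pics/{n}0.png",cv2.resize(im[:,:,::-1],(800,600),interpolation=cv2.INTER_CUBIC)); cv2.imwrite(f"{n}0raw.png",im[:,:,::-1])
    c=cams.calibration(n); print(n,np.round(c["mtx"],1).tolist(),np.round(c["pose"],3).tolist())
s=r.state(); print(s)
E
ls
```

```text
side [[460.7, 0.0, 255.7], [0.0, 460.7, 195.2], [0.0, 0.0, 1.0]] [[0.988, -0.104, 0.113, 365.325], [-0.152, -0.561, 0.814, -1001.795], [-0.021, -0.821, -0.57, 737.434], [0.0, 0.0, 0.0, 1.0]]
top [[407.6, 0.0, 259.9], [0.0, 407.6, 184.6], [0.0, 0.0, 1.0]] [[-0.013, -0.99, 0.143, 350.667], [-1.0, 0.011, -0.017, -46.832], [0.015, -0.143, -0.99, 973.541], [0.0, 0.0, 0.0, 1.0]]
{'time_s': 0.1, 'joint_pos': array([ 1.24637816e+00,  3.51171373e-01,  1.65234183e+00,  2.92308060e-05,
        1.13907785e+00, -8.45750847e-02]), 'joint_velocities': array([ 0.00037424, -0.00056658, -0.0032607 , -0.00012144,  0.0002222 ,
       -0.00054008]), 'effort': array([ 1.47287599e-03, -4.98026204e+01, -2.85701340e+01,  7.00811204e-02,
        2.39048264e-02, -9.33594151e-05]), 'tcp_pos': array([130.5000212 , 533.95166437, 180.86823338]), 'ee_rot': array([-3.14060006e+00, -1.10780861e-04,  2.90173727e+00]), 'wrist_force': array([ 0.76149495, -0.28722803, -0.23661787]), 'ft_torque': array([ 0.02772115, -0.01142313, -0.01178403]), 'gripper_force': 0.0, 'finger_gap': 93.3224737215058}
pics
side0raw.png
top0raw.png
```

View pics/side0.png

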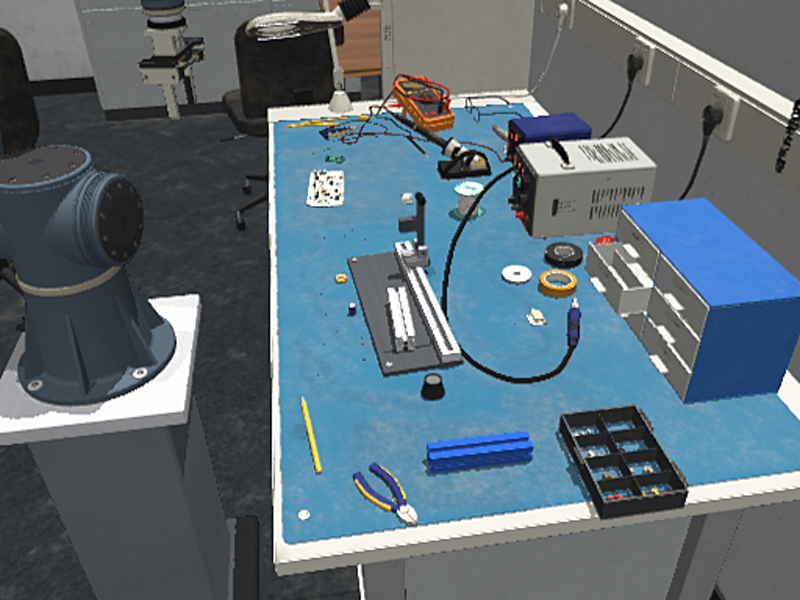

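View pics/top0.png

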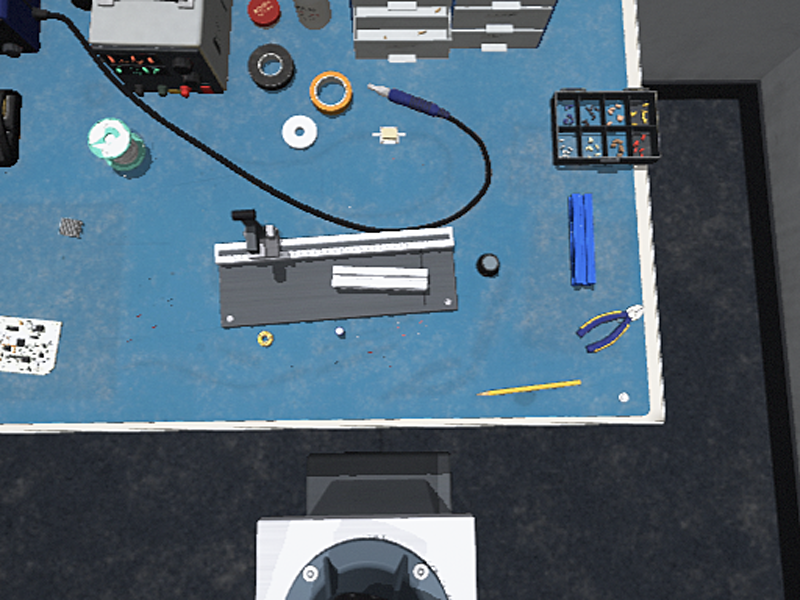

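The side view shows the jig at about (350–460, 190–370) with the stop arm up at (415, 215). The top view shows the jig at (215–457, 228–327), the profile at (332–428, 265–292) and the knob at (243, 214). I'll enlarge both.

```bash
python3 - <<'E'
import cv2
t=cv2.imread("top0raw.png")[125:220,130:295]; cv2.imwrite("pics/tc.png",cv2.resize(t,(165*4+0,95*4),interpolation=cv2.INTER_CUBIC) if 0 else cv2.resize(t,None,fx=4.8,fy=4.8,interpolation=cv2.INTER_CUBIC))
t=cv2.imread("side0raw.png")[118:243,215:305]; cv2.imwrite("pics/sc.png",cv2.resize(t,None,fx=4.8,fy=4.8,interpolation=cv2.INTER_CUBIC))
E
```

```text
(no output)
```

View pics/tc.png

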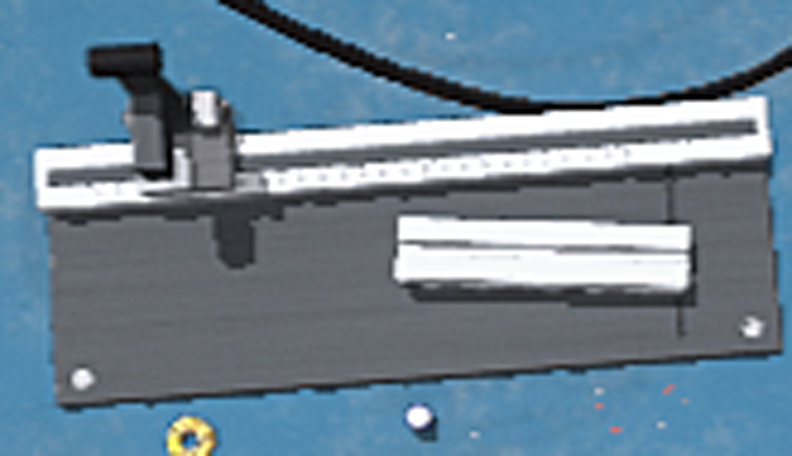

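View pics/sc.png

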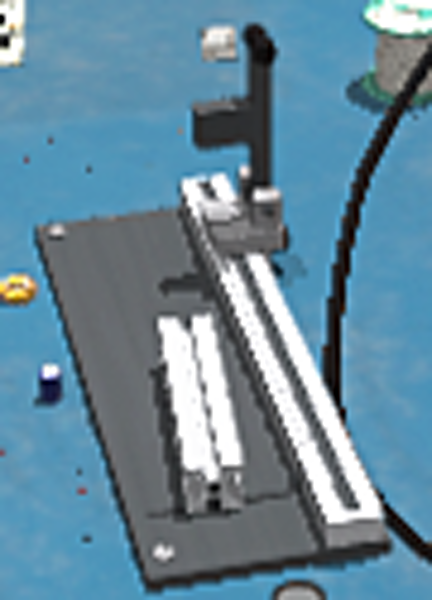

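Top crop: fence corners (35,150), (767,97), bed front corners (60,405), (780,351), knob (90–160, ~60), profile top corners (398,216)–(690,287). Side crop: knob near end ≈(259,43), bed corners (37,230), (148,580), profile near end at (180–242, 470–510).

```bash
cat > h.py <<'E'
import numpy as np
from station import cams
from scipy.optimize import least_squares
C={n:cams.calibration(n) for n in("side","top")}
OFF={"top":(130,125),"side":(215,118)}
def raw(n,p): return (np.array(p,float)+.5)/4.8-.5+OFF[n]
def proj(n,P):
    T=np.linalg.inv(C[n]["pose"]); q=(T[:3,:3]@np.array(P,float).T).T+T[:3,3]
    u=(C[n]["mtx"]@q.T).T; return u[:,:2]/u[:,2:]
def jw(j,P):
    c,s=np.cos(j[2]),np.sin(j[2]); P=np.array(P,float)
    return np.c_[j[0]+c*P[:,0]-s*P[:,1], j[1]+s*P[:,0]+c*P[:,1],P[:,2]]
E
python3 - <<'E'
from h import *
obs={"top":[((50,180,30),(35,150)),((50,-180,30),(767,97)),((20,-180,30),(770,156)),((20,180,30),(38,207)),((-75,180,12),(60,402)),((-75,-180,12),(780,349))],
"side":[((-75,180,12),(37,229)),((-75,-180,12),(148,579)),((20,-180,30),(328,523)),((50,-180,30),(380,515)),((20,180,30),(180,180)),((50,180,30),(222,174))]}
pro={"top":[((15,70,30),(398,216)),((15,-70,30),(692,227)),((-15,-70,30),(690,286)),((-15,70,30),(394,280))],
"side":[((-15,-70,30),(183,476)),((15,-70,30),(240,467)),((-15,70,30),(157,318)),((15,70,30),(211,315)),((-15,-70,0),(187,512)),((15,-70,0),(241,505))]}
def fit(obs,x0,cams_,z=0):
    def f(x):
        e=[]
        for n in cams_:
            P=np.array([o[0] for o in obs[n]],float); P[:,2]+=z
            e.append(proj(n,jw(x,P))-np.array([raw(n,o[1]) for o in obs[n]]))
        return np.vstack(e).ravel()
    s=least_squares(f,x0,loss="soft_l1",x_scale=[10,10,.1]); return s.x,np.round(f(s.x).reshape(-1,2),1).tolist()
for cs in (["top"],["side"],["top","side"]):
    for nm,o,z in(("jig",obs,0),("pro",pro,12)):
        x,e=fit(o,[400,0,0],cs,z); print(cs,nm,np.round(x,3)); 
        if len(cs)==2: print(e)
        if nm=="jig": J=x
# points by triangulation (both views)
def tri(a,b):
    f=lambda P:np.r_[proj("top",[P])[0]-raw("top",a),proj("side",[P])[0]-raw("side",b)]
    s=least_squares(f,[450,50,100]); return s.x,s.fun
k,e=tri((124,60),(259,43)); c,s=np.cos(J[2]),np.sin(J[2]); d=k[:2]-J[:2]
print("knob",k,e,"in jig",c*d[0]+s*d[1],-s*d[0]+c*d[1],k[2])
E
```

```text
['top'] jig [5.21273e+02 4.26470e+01 6.20000e-02]
['top'] pro [ 5.03239e+02 -2.35160e+01 -4.10000e-02]
['side'] jig [5.1900e+02 4.0811e+01 6.5000e-02]
['side'] pro [ 5.01336e+02 -2.47110e+01 -4.30000e-02]
['top', 'side'] jig [5.20408e+02 4.22530e+01 6.30000e-02]
[[0.2, -0.1], [-0.0, 0.1], [0.5, 0.1], [0.0, 0.5], [-1.0, 0.9], [1.2, 0.6], [-0.0, -1.2], [-0.1, -0.4], [0.2, -0.4], [1.1, -0.5], [0.3, 0.1], [1.1, 0.1]]
['top', 'side'] pro [ 5.02248e+02 -2.37420e+01 -4.50000e-02]
[[0.5, 0.6], [-0.4, 0.3], [-0.3, 0.8], [0.7, 0.0], [0.4, -2.0], [0.4, -1.1], [0.5, 0.3], [0.1, 0.1], [-0.2, -0.0], [0.3, 0.4]]
knob [568.57302271 151.88474462 158.34422871] [-0.01151055  0.30898347  0.40803647 -0.11830568] in jig 54.99121895756427 106.37158553247252 158.3442287115917
```

>>> servo_tool --offset '[[-15,-8,-10],[-52,-27,-25],[-93,-48,-40],[-134,-69,-50],[-175,-91,-54],[-217,-112,-54],[-258,-134,-54],[-299,-155,-54]]' --angular '[[0,0,-0.03],[0,0,-0.08],[0,0,-0.13],[0,0,-0.18],[0,0,-0.22],[0,0,-0.26],[0,0,-0.29],[0,0,-0.303]]' --gripper 0.2 --squeeze 20

```text
time_s: 0.9
tcp_pos: [385.3, 311.1, 235.3]
ee_rot: [-3.142, -0.0, -3.077]
wrist_force: [1.5, 0.5, 0.6]
finger_gap: 56.1
gripper_force: 0.0
```

>>> servo_tool --offset '[[-31,-31,0],[-62,-62,0],[-94,-93,0],[-125,-124,0],[-152,-151,0],[-168,-167,5],[-174,-172,25],[-174,-172,55]]' --angular '[[0,0,0],[0,0,0],[0,0,0],[0,0,0],[0,0,0],[0,0,0],[0,0,0],[0,0,0]]'

```text
time_s: 1.7
tcp_pos: [570.3, 151.1, 180.4]
ee_rot: [3.141, 0.002, -3.08]
wrist_force: [0.9, 0.4, -0.9]
finger_gap: 55.5
gripper_force: 0.0
```

```bash
python3 - <<'E'
from h import *
from station import r
import cv2
a=cams.grab_frame("side")[70:190,200:320,::-1]; b=cams.grab_frame("top")[105:225,120:240,::-1]
cv2.imwrite("pics/k1.png",cv2.resize(np.hstack([a,b]),None,fx=3.3,fy=3.3,interpolation=cv2.INTER_CUBIC))
print(r.state()["tcp_pos"],r.state()["wrist_force"])
E
```

```text
[566.76418123 151.31173481 176.62558043] [-3.43376998e-01 -2.10113595e-01 -1.17377016e-04]
```

View pics/k1.png

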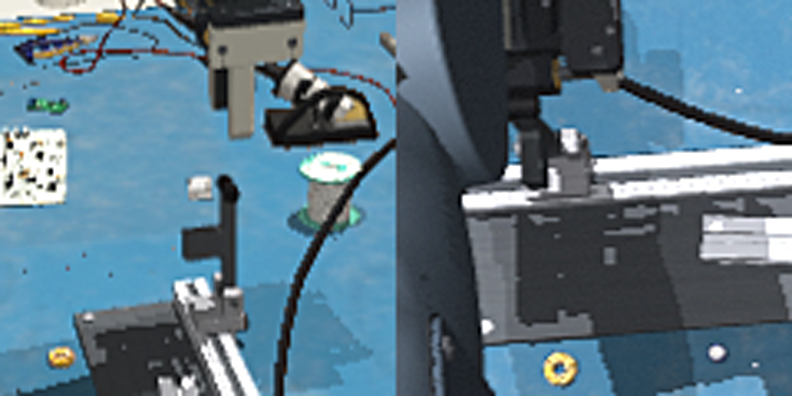

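The side half shows the near finger tip at about (240,135), above and left of nothing; the knob's top is at (228,183). I'll compare the tip with the projection.

```bash
python3 - <<'E'
from h import *
from station import r
s=r.state();p=s["tcp_pos"];print(p,s["wrist_force"])
Y=np.array([-.063,.998,0]);X=np.array([-.998,-.063,0])
# near finger outer face bottom corners
g=s["finger_gap"]/2
P=[p-Y*(g+17.5)+X*7.5,p-Y*(g+17.5)-X*7.5,p-Y*g+X*7.5,p-Y*g-X*7.5, p+Y*g+X*7.5]
print(g,np.round((proj("side",P)-[200,70])*3.3+1,0).tolist())
k=np.array([568.6,151.9,158.3])
print(np.round((proj("side",[k-15*Y,k,k+15*Y])-[200,70])*3.3+1,0).tolist())
E
```

```text
[566.76418123 151.31173481 176.62558043] [-3.43376998e-01 -2.10113595e-01 -1.17377016e-04]
27.90276896397086 [[231.0, 193.0], [249.0, 191.0], [226.0, 183.0], [243.0, 181.0], [210.0, 155.0]]
[[233.0, 195.0], [229.0, 187.0], [224.0, 180.0]]
```

```bash
python3 - <<'E'
from h import *
from station import r
import cv2
a=cams.grab_frame("side")[100:170,220:310,::-1]
cv2.imwrite("pics/k2.png",cv2.resize(a,None,fx=6,fy=6,interpolation=cv2.INTER_CUBIC))
print(r.state()["tcp_pos"],r.state()["finger_gap"])
E
```

```text
[567.7269359  151.77103012 179.03124418] 55.831083129122014
```

View pics/k2.png

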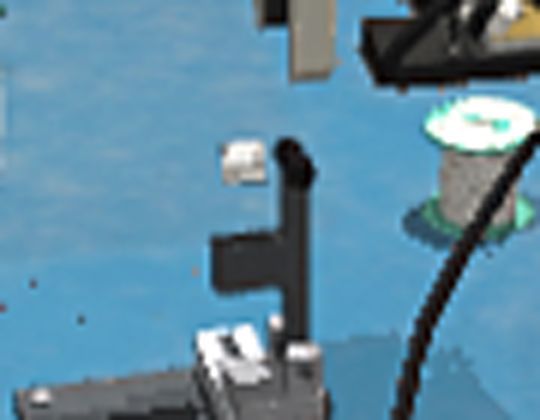

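```bash
python3 - <<'E'
from h import *
from station import r
import cv2
p=np.array([570,151.1,180.4]);Y=np.array([-.063,.998,0]);X=np.array([-.998,-.063,0])
for z in(0,40,60,84): print(z,np.round((proj("top",[p+[0,0,z]+Y*q+X*w for q in(-28,-45) for w in(-7,7)])-[120,105])*3.3+[397,1],0).tolist())
im=cams.grab_frame("top")[60:210,110:260,::-1]
cv2.imwrite("pics/k3.png",cv2.resize(im,None,fx=4,fy=4,interpolation=cv2.INTER_CUBIC))
print(r.state()["tcp_pos"],r.state()["joint_pos"])
E
```

```text
0 [[553.0, 82.0], [554.0, 104.0], [581.0, 80.0], [582.0, 102.0]]
40 [[538.0, 63.0], [539.0, 86.0], [567.0, 61.0], [569.0, 84.0]]
60 [[530.0, 52.0], [531.0, 76.0], [560.0, 50.0], [562.0, 74.0]]
84 [[520.0, 39.0], [521.0, 64.0], [551.0, 37.0], [553.0, 62.0]]
[568.61084212 152.09796697 180.68929653] [ 1.82296836e-01  4.21786506e-01  1.54842089e+00 -1.75923968e-05
  1.17217064e+00 -1.45186142e+00]
```

View pics/k3.png

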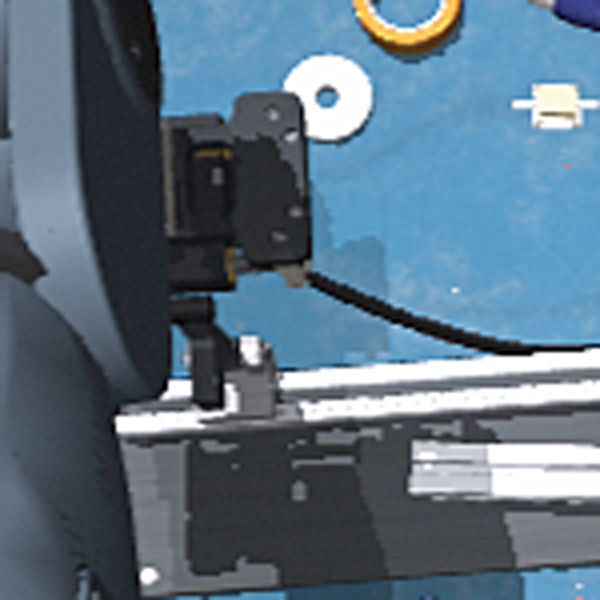

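```bash
python3 - <<'E'
from h import *
def tri(a,b):
    f=lambda P:np.r_[proj("top",[P])[0]-a,proj("side",[P])[0]-b]
    s=least_squares(f,[560,120,190]); return s.x.round(1),s.fun.round(2)
print(tri((184.5,131.5),(272.5,113)))   # near finger outer tip
print(tri((110+70,60+66),(272.5,113)))
# knob check from k3 and k2
print(tri((110+192/4,60+308/4),(220+295/6,100+160/6)))
E
```

```text
(array([561.9,  80.2, 231. ]), array([ 0.04, -0.99, -1.32,  0.4 ]))
(array([570. ,  89.4, 228.2]), array([-0.04,  0.82,  1.09, -0.34]))
(array([568.5, 146.1, 160.6]), array([-0.  ,  0.12,  0.15, -0.04]))
```

>>> servo_tool --offset '[[0,0,0],[0,0,0],[0,0,0],[0,0,0],[0,0,0],[0,0,0],[0,0,0],[0,0,0]]' --angular '[[0,0,0],[0,0,0],[0,0,0],[0,0,0],[0,0,0],[0,0,0],[0,0,0],[0,0,0]]'

```text
time_s: 2.7
tcp_pos: [568.8, 152.0, 180.3]
ee_rot: [-3.142, -0.0, -3.078]
wrist_force: [-0.1, -0.5, -0.2]
finger_gap: 55.6
gripper_force: 0.0
```

```bash
python3 - <<'E'
from h import *
from station import r
import cv2
im=cams.grab_frame("side"); cv2.imwrite("s_hold.png",im[:,:,::-1])
d=np.abs(im.astype(int)-cv2.imread("side0raw.png")[:,:,::-1]).max(2)>40
d[150:]=0
for x in range(255,285,2): 
    ys=np.where(d[60:126,x])[0]+60; print(x,ys.max() if len(ys) else None,end="; ")
print(); print([tuple(im[y,271].tolist()) for y in range(84,128,3)])
print(r.state()["tcp_pos"],r.state()["time_s"])
E
```

```text
255 73; 257 72; 259 82; 261 83; 263 102; 265 102; 267 102; 269 112; 271 111; 273 111; 275 111; 277 89; 279 88; 281 88; 283 88; 
[(140, 138, 126), (140, 138, 126), (133, 132, 121), (140, 137, 127), (140, 138, 127), (139, 137, 127), (139, 137, 126), (140, 137, 126), (141, 138, 127), (95, 100, 98), (90, 156, 195), (92, 158, 192), (100, 160, 192), (107, 166, 196), (45, 64, 76)]
[568.75071245 152.0166102  180.30246955] 2.75
```

```bash
python3 - <<'E'
from h import *
import cv2
a=cv2.imread("side0raw.png").astype(int);b=cv2.imread("s_hold.png").astype(int)
d=np.abs(a-b).max(2)>25
for x in range(88,130,2):
    ys=np.where(d[:110,x])[0]; print(x,ys.max() if len(ys) else None,end="; ")
p=np.array([130.6,534.3,181.3]);yaw=2.9017;X=np.array([np.cos(yaw),np.sin(yaw),0]);Y=np.array([np.sin(yaw),-np.cos(yaw),0])
print();
for dz in(0,40): print(dz,np.round(proj("side",[p+[0,0,dz]+q*Y+w*X for q in(-64,-46.5,46.5,64) for w in(-7.5,7.5)]),0).tolist())
E
```

```text
88 40; 90 47; 92 49; 94 50; 96 43; 98 43; 100 43; 102 54; 104 58; 106 66; 108 74; 110 74; 112 75; 114 76; 116 50; 118 58; 120 66; 122 66; 124 65; 126 39; 128 38; 
0 [[116.0, 89.0], [111.0, 89.0], [117.0, 87.0], [113.0, 87.0], [126.0, 76.0], [122.0, 76.0], [128.0, 75.0], [124.0, 75.0]]
40 [[113.0, 77.0], [109.0, 77.0], [115.0, 75.0], [110.0, 75.0], [124.0, 65.0], [120.0, 65.0], [126.0, 63.0], [122.0, 63.0]]
```

The fingertips show in both poses about 42 mm above the reported TCP. The knob straddle down to a reported z of 100 is clear either way, so I'll descend carefully while watching the force.

>>> servo_tool --offset '[[0,0,8],[0,0,16],[0,0,24],[0,0,32],[0,0,40],[0,0,45],[0,0,45],[0,0,45]]' --angular '[[0,0,0],[0,0,0],[0,0,0],[0,0,0],[0,0,0],[0,0,0],[0,0,0],[0,0,0]]'

```text
time_s: 3.55
tcp_pos: [568.9, 152.0, 135.5]
ee_rot: [3.142, 0.0, -3.078]
wrist_force: [0.3, 0.2, 0.2]
finger_gap: 55.5
gripper_force: 0.0
```

```bash
python3 - <<'E'
from h import *
from station import r
import cv2
a=cams.grab_frame("side")[90:160,230:310,::-1]; b=cams.grab_frame("top")[100:170,130:200,::-1]
cv2.imwrite("pics/k4.png",cv2.resize(np.hstack([a,b]),None,fx=5.3,fy=5.3,interpolation=cv2.INTER_CUBIC))
print(r.state()["tcp_pos"],r.state()["wrist_force"])
E
```

```text
[568.99470981 152.05383915 135.73181028] [-0.29219908  0.03529252 -0.15034132]
```

View pics/k4.png

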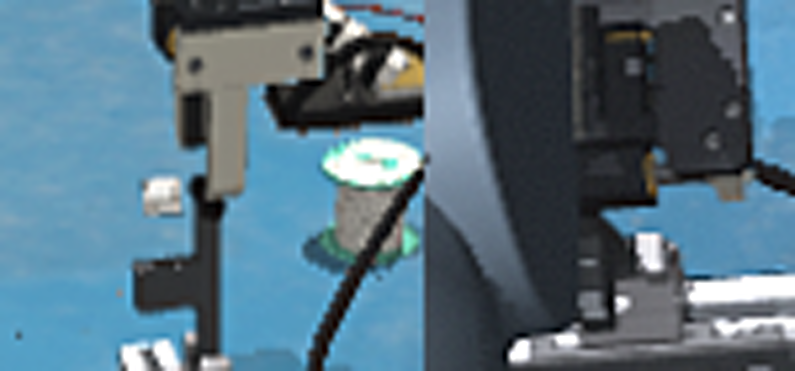

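Side half: the near fingertip ends at (225,195), still just above and in front of the knob's end at (208,205), about 3 mm too far to +x. Tips are about 43 mm higher than reported, so I descend further.

>>> servo_tool --offset '[[2,0,5],[2,0,10],[2,0,15],[2,0,20],[2,0,25],[2,0,31],[2,0,36],[2,0,36]]' --angular '[[0,0,0],[0,0,0],[0,0,0],[0,0,0],[0,0,0],[0,0,0],[0,0,0],[0,0,0]]'

```text
time_s: 4.45
tcp_pos: [566.3, 151.8, 98.5]
ee_rot: [-3.141, -0.001, -3.078]
wrist_force: [0.9, 0.5, 0.8]
finger_gap: 55.9
gripper_force: 0.0
```

>>> servo_tool --offset '[[0,0,0],[0,0,0],[0,0,0],[0,0,0],[0,0,0],[0,0,0],[0,0,0],[0,0,0]]' --angular '[[0,0,0],[0,0,0],[0,0,0],[0,0,0],[0,0,0],[0,0,0],[0,0,0],[0,0,0]]' --gripper -0.4 --squeeze 15

```text
time_s: 5.25
tcp_pos: [567.0, 150.9, 99.6]
ee_rot: [-3.14, 0.0, -3.078]
wrist_force: [0.3, -6.6, 1.0]
finger_gap: 29.6
gripper_force: 15.0
```

>>> servo_tool --offset '[[9.8,-1,0.5],[19.5,-1,1.9],[29,-1,4.3],[38.3,-1,7.6],[47.1,-1,11.8],[55.6,-1,16.9],[63.4,-1,22.7],[70.7,-1,29.3]]' --angular '[[0,0,0],[0,0,0],[0,0,0],[0,0,0],[0,0,0],[0,0,0],[0,0,0],[0,0,0]]'

```text
time_s: 6.05
tcp_pos: [495.1, 146.1, 69.9]
ee_rot: [-3.141, -0.001, -3.078]
wrist_force: [2.0, -4.3, 4.5]
finger_gap: 29.6
gripper_force: 15.0
```

>>> servo_tool --offset '[[6.6,-0.5,7.3],[12.4,-0.7,15.1],[17.5,-0.7,23.6],[21.7,-0.7,32.4],[25,-0.7,41.7],[27.4,-0.7,51.2],[28.8,-0.7,60.9],[29.3,-0.7,70.7]]' --angular '[[0,0,0],[0,0,0],[0,0,0],[0,0,0],[0,0,0],[0,0,0],[0,0,0],[0,0,0]]'

```text
time_s: 6.85
tcp_pos: [465.9, 144.0, -1.7]
ee_rot: [3.141, -0.002, -3.078]
wrist_force: [-2.8, 2.7, 3.5]
finger_gap: 29.7
gripper_force: 15.0
```

>>> servo_tool --offset '[[0,0,0.5],[0,0,1],[0,0,1.5],[0,0,2],[0,0,2],[0,0,2],[0,0,2],[0,0,2]]' --angular '[[0,0,0],[0,0,0],[0,0,0],[0,0,0],[0,0,0],[0,0,0],[0,0,0],[0,0,0]]'

```text
time_s: 7.65
tcp_pos: [465.9, 143.9, -2.9]
ee_rot: [-3.142, -0.002, -3.078]
wrist_force: [-5.5, 3.7, 1.0]
finger_gap: 29.7
gripper_force: 15.0
```

>>> servo_tool --offset '[[0,0,0.5],[0,0,1],[0,0,1.5],[0,0,2],[0,0,2.5],[0,0,3],[0,0,3],[0,0,3]]' --angular '[[0,0,0],[0,0,0],[0,0,0],[0,0,0],[0,0,0],[0,0,0],[0,0,0],[0,0,0]]' --squeeze 30

```text
time_s: 8.45
tcp_pos: [466.0, 143.9, -5.1]
ee_rot: [3.142, -0.002, -3.078]
wrist_force: [-10.2, 2.7, 14.7]
finger_gap: 30.0
gripper_force: 30.0
```

```bash
python3 - <<'E'
from h import *
from station import r
import cv2
a=cams.grab_frame("side")[110:240,210:310,::-1]
cv2.imwrite("pics/k5.png",cv2.resize(a,None,fx=4.6,fy=4.6,interpolation=cv2.INTER_CUBIC)); cv2.imwrite("top_down.png",cams.grab_frame("top")[:,:,::-1])
print(r.state()["tcp_pos"],r.state()["wrist_force"])
J=[520.4,142.25-100,.063]
for th in(0,.05,.1): 
    print(th,((proj("side",jw(J,[(55-100*np.cos(th)-0,y,58+100*np.sin(th)) for y in(91.4,121.4)]))-[210,110])*4.6).round(0).tolist())
E
```

```text
[466.00941096 143.9608085   -5.09996867] [-11.37296375   3.25955432  13.21502068]
0 [[122.0, 250.0], [113.0, 227.0]]
0.05 [[122.0, 243.0], [113.0, 220.0]]
0.1 [[122.0, 236.0], [113.0, 213.0]]
```

View pics/k5.png

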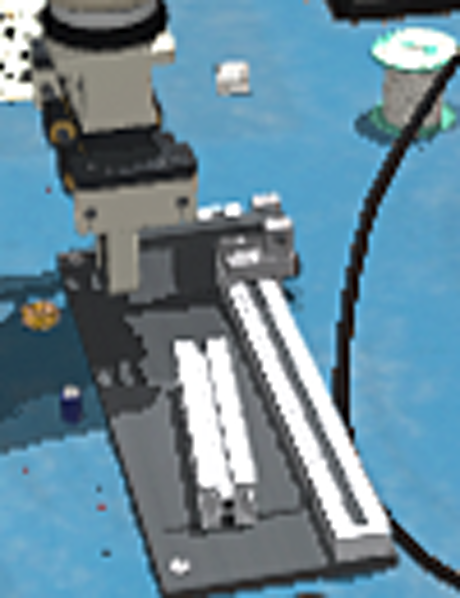

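The stop's arm lies level over the fence with the knob between the fingers at (120,245), and the end-stop reaction is 14 N. So the stop is down; I release and rise.

>>> servo_tool --offset '[[0,0,-2],[0,0,-2],[0,0,-2],[0,0,-2],[0,0,-10],[0,0,-25],[0,0,-45],[0,0,-65]]' --angular '[[0,0,0],[0,0,0],[0,0,0],[0,0,0],[0,0,0],[0,0,0],[0,0,0],[0,0,0]]' --gripper 1

```text
time_s: 9.35
tcp_pos: [467.0, 143.8, 60.4]
ee_rot: [-3.142, -0.0, -3.078]
wrist_force: [0.5, 0.2, -0.1]
finger_gap: 89.1
gripper_force: 0.0
```

>>> servo_tool --offset '[[3,-15,-10],[6,-45,-10],[9,-80,-10],[12,-115,-10],[12,-145,-10],[12,-163,-5],[12,-170,10],[12,-170,30]]' --angular '[[0,0,0],[0,0,0],[0,0,0],[0,0,0],[0,0,0],[0,0,0],[0,0,0],[0,0,0]]'

```text
time_s: 10.15
tcp_pos: [466.7, -27.7, 30.0]
ee_rot: [-3.141, 0.002, -3.08]
wrist_force: [-0.1, 0.0, -1.0]
finger_gap: 93.1
gripper_force: 0.0
```

```bash
python3 - <<'E'
from h import *
from station import r
import cv2
a=cams.grab_frame("side")[110:240,210:310,::-1]
cv2.imwrite("pics/k6.png",cv2.resize(a,None,fx=4.6,fy=4.6,interpolation=cv2.INTER_CUBIC)); 
s=r.state();p=s["tcp_pos"];print(p,s["wrist_force"],s["finger_gap"])
J=np.array([520.4,42.25,.063]);d=p[:2]-J[:2];c,q=np.cos(.063),np.sin(.063);print("jig",c*d[0]+q*d[1],-q*d[0]+c*d[1])
E
```

```text
[464.67001573 -26.99506039  27.00422941] [-2.82932187  0.79004676 -2.75304542] 92.80842411829023
jig -59.97897831533328 -65.59902206396664
```

View pics/k6.png

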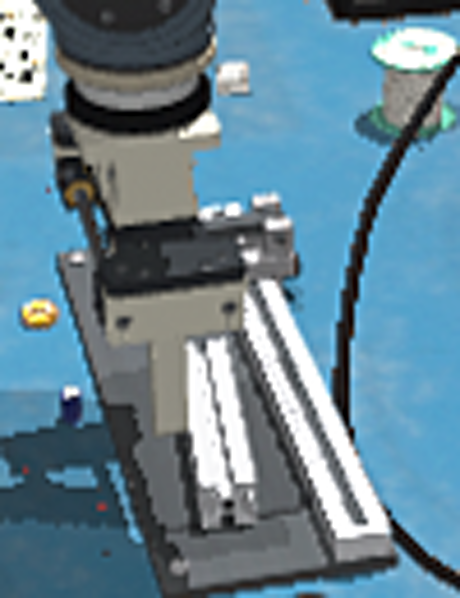

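The near finger's tip at (170,433) is on the −x side of the profile, with about 7 mm clearance, and the stop arm still lies down at (270,235). I descend, then push sideways.

>>> servo_tool --offset '[[0,0,8],[0,0,16],[0,0,24],[0,0,32],[0,0,40],[0,0,46],[0,0,50],[0,0,50]]' --angular '[[0,0,0],[0,0,0],[0,0,0],[0,0,0],[0,0,0],[0,0,0],[0,0,0],[0,0,0]]'

```text
time_s: 11.0
tcp_pos: [465.5, -26.5, -21.2]
ee_rot: [3.141, -0.001, -3.078]
wrist_force: [-0.2, 0.8, 0.4]
finger_gap: 92.9
gripper_force: 0.0
```

>>> servo_tool --offset '[[-4,0,0],[-8,0,0],[-12,0,0],[-16,0,0],[-20,0,0],[-24,0,0],[-28,0,0],[-32,0,0]]' --angular '[[0,0,0],[0,0,0],[0,0,0],[0,0,0],[0,0,0],[0,0,0],[0,0,0],[0,0,0]]'

```text
time_s: 11.8
tcp_pos: [497.9, -24.5, -20.7]
ee_rot: [3.142, -0.0, -3.078]
wrist_force: [-3.1, 0.5, 3.6]
finger_gap: 93.1
gripper_force: 1.7
```

>>> servo_tool --offset '[[-1,0,0],[-2,0,0],[-3,0,0],[-4,0,0],[-5,0,0],[-6,0,0],[-7,0,0],[-8,0,0]]' --angular '[[0,0,0],[0,0,0],[0,0,0],[0,0,0],[0,0,0],[0,0,0],[0,0,0],[0,0,0]]'

```text
time_s: 12.6
tcp_pos: [503.9, -24.1, -20.8]
ee_rot: [3.141, -0.004, -3.078]
wrist_force: [-13.9, -4.3, 11.4]
finger_gap: 92.8
gripper_force: 7.0
```

>>> servo_tool --offset '[[-0.5,0,0],[-1,0,0],[-1.5,0,0],[-2,0,0],[-2.5,0,0],[-2.5,0,0],[-2.5,0,0],[-2.5,0,0]]' --angular '[[0,0,0],[0,0,0],[0,0,0],[0,0,0],[0,0,0],[0,0,0],[0,0,0],[0,0,0]]'

```text
time_s: 13.4
tcp_pos: [503.7, -24.0, -20.9]
ee_rot: [3.141, -0.01, -3.077]
wrist_force: [-23.1, -7.0, 19.4]
finger_gap: 93.1
gripper_force: 11.7
```

>>> servo_tool --offset '[[3,0,0],[8,0,0],[15,0,0],[15,0,-5],[15,0,-18],[15,0,-33],[15,0,-48],[15,0,-60]]' --angular '[[0,0,0],[0,0,0],[0,0,0],[0,0,0],[0,0,0],[0,0,0],[0,0,0],[0,0,0]]'

```text
time_s: 14.2
tcp_pos: [494.0, -24.9, 41.2]
ee_rot: [-3.141, 0.002, -3.078]
wrist_force: [-0.3, -0.4, -0.8]
finger_gap: 93.0
gripper_force: 0.0
```

>>> servo_tool --offset '[[-4,-10,0],[-10,-28,0],[-18,-50,0],[-27,-72,0],[-32,-88,0],[-34,-95,0],[-34.3,-96.4,0],[-34.3,-96.4,0]]' --angular '[[0,0,0],[0,0,0],[0,0,0],[0,0,0],[0,0,0],[0,0,0],[0,0,0],[0,0,0]]' --gripper -1 --squeeze 20

```text
time_s: 15.0
tcp_pos: [533.2, -118.5, 39.2]
ee_rot: [3.141, -0.001, -3.078]
wrist_force: [-0.1, 0.7, -0.6]
finger_gap: 33.6
gripper_force: 0.0
```

```bash
python3 - <<'E'
from h import *
from station import r
import cv2
im=cams.grab_frame("side"); cv2.imwrite("s2.png",im[:,:,::-1])
g=cv2.cvtColor(im,cv2.COLOR_RGB2GRAY)
J=np.array([520.4,42.25,.063])
s=r.state();p=s["tcp_pos"];d=p[:2]-J[:2];c,q=np.cos(.063),np.sin(.063);print(p,s["wrist_force"],s["finger_gap"],"jig",c*d[0]+q*d[1],-q*d[0]+c*d[1])
# brightness across the bed at z=42, at several jig y: profile top edges and fence front top edge
t=np.arange(-45,60,3.)
for y in(-20,-40,-60,-80):
    uv=proj("side",jw(J,[(x,y,42) for x in t])).astype(np.float32)
    print(y,cv2.remap(g,uv[:,0].reshape(1,-1),uv[:,1].reshape(1,-1),cv2.INTER_LINEAR)[0].tolist())
for x in(0,5,10):
    uv=proj("side",jw(J,[(x,y,42) for y in np.arange(-30,50,4.)])).astype(np.float32)
    print("y-scan",x,cv2.remap(g,uv[:,0].reshape(1,-1),uv[:,1].reshape(1,-1),cv2.INTER_LINEAR)[0].tolist())
E
```

```text
[ 533.21474673 -118.25428007   39.20981949] [-0.43603492 -0.55596996 -0.79370576] 29.5417848892823 jig 2.684242237132173 -160.99265976812015
-20 [121, 123, 122, 120, 120, 120, 120, 120, 120, 117, 147, 129, 255, 255, 255, 255, 227, 180, 113, 54, 104, 100, 76, 33, 36, 41, 43, 43, 43, 42, 43, 52, 54, 43, 66]
-40 [122, 124, 124, 120, 123, 124, 116, 88, 66, 114, 117, 160, 249, 255, 255, 255, 217, 168, 247, 255, 217, 142, 142, 123, 106, 118, 109, 107, 112, 103, 101, 112, 113, 108, 114]
-60 [122, 123, 124, 122, 124, 129, 78, 63, 63, 122, 172, 175, 255, 255, 255, 255, 207, 136, 244, 184, 142, 121, 70, 54, 96, 142, 147, 146, 146, 146, 146, 146, 146, 146, 146]
-80 [122, 124, 125, 122, 122, 126, 99, 66, 62, 121, 128, 104, 255, 252, 252, 255, 194, 122, 142, 146, 140, 134, 147, 148, 145, 143, 146, 146, 145, 145, 145, 147, 149, 148, 147]
y-scan 0 [254, 255, 255, 255, 255, 254, 251, 223, 203, 193, 138, 119, 118, 119, 123, 124, 122, 120, 88, 70]
y-scan 5 [176, 152, 188, 182, 162, 163, 143, 99, 96, 100, 91, 99, 94, 81, 71, 67, 67, 69, 65, 69]
y-scan 10 [204, 135, 85, 78, 83, 58, 36, 38, 24, 26, 40, 58, 92, 90, 97, 112, 105, 95, 85, 69]
```

>>> servo_tool --offset '[[0,0,2],[0,0,8],[0,0,18],[0,0,28],[0,0,38],[0,0,48],[0,0,56],[0,0,60]]' --angular '[[0,0,0],[0,0,0],[0,0,0],[0,0,0],[0,0,0],[0,0,0],[0,0,0],[0,0,0]]'

```text
time_s: 15.85
tcp_pos: [533.2, -118.7, -21.7]
ee_rot: [3.141, -0.001, -3.078]
wrist_force: [-0.6, -0.8, -0.1]
finger_gap: 0.1
gripper_force: 0.0
```

>>> servo_tool --offset '[[0,2,0],[0,4,0],[0,7,0],[0,10,0],[0,14,0],[0,19,0],[0,24,0],[0,29,0]]' --angular '[[0,0,0],[0,0,0],[0,0,0],[0,0,0],[0,0,0],[0,0,0],[0,0,0],[0,0,0]]'

```text
time_s: 16.65
tcp_pos: [532.0, -89.7, -20.4]
ee_rot: [-3.141, 0.001, -3.078]
wrist_force: [-0.5, -4.2, 2.4]
finger_gap: 0.5
gripper_force: 2.1
```

>>> servo_tool --offset '[[0,5,0],[0,10,0],[0,15,0],[0,20,0],[0,25,0],[0,30,0],[0,35,0],[0,40,0]]' --angular '[[0,0,0],[0,0,0],[0,0,0],[0,0,0],[0,0,0],[0,0,0],[0,0,0],[0,0,0]]'

```text
time_s: 17.45
tcp_pos: [529.4, -49.8, -20.4]
ee_rot: [-3.141, 0.0, -3.078]
wrist_force: [-1.2, -6.0, 6.0]
finger_gap: 0.5
gripper_force: 2.8
```

>>> servo_tool --offset '[[0,4,0],[0,7,0],[0,10,0],[0,12,0],[0,14,0],[0,16,0],[0,17,0],[0,18,0]]' --angular '[[0,0,0],[0,0,0],[0,0,0],[0,0,0],[0,0,0],[0,0,0],[0,0,0],[0,0,0]]'

```text
time_s: 18.25
tcp_pos: [528.2, -32.0, -20.5]
ee_rot: [-3.141, 0.0, -3.078]
wrist_force: [-0.9, -5.5, 5.2]
finger_gap: 0.5
gripper_force: 2.9
```

```bash
python3 - <<'E'
from h import *
from station import r
import cv2
im=cams.grab_frame("side"); cv2.imwrite("s3.png",im[:,:,::-1])
g=cv2.cvtColor(im,cv2.COLOR_RGB2GRAY)
J=np.array([520.4,42.25,.063])
s=r.state();p=s["tcp_pos"];d=p[:2]-J[:2];c,q=np.cos(.063),np.sin(.063);print(p,s["wrist_force"],"jig",c*d[0]+q*d[1],-q*d[0]+c*d[1])
t=np.arange(-40,30,2.)
for y in(80,60,40,20,0):
    uv=proj("side",jw(J,[(x,y,42) for x in t])).astype(np.float32)
    print(y,cv2.remap(g,uv[:,0].reshape(1,-1),uv[:,1].reshape(1,-1),cv2.INTER_LINEAR)[0].tolist())
E
```

```text
[528.18431062 -31.84228305 -20.46306586] [-0.22360255 -5.53820533  4.09605908] jig 3.1041410783904233 -74.43538276940039
80 [121, 121, 121, 120, 118, 117, 117, 117, 119, 122, 123, 100, 71, 42, 147, 157, 109, 54, 31, 27, 29, 29, 28, 27, 53, 67, 38, 56, 92, 120, 127, 123, 107, 115, 129]
60 [96, 98, 101, 88, 80, 83, 90, 80, 57, 57, 55, 53, 74, 80, 71, 39, 29, 28, 31, 33, 33, 32, 30, 37, 56, 47, 32, 19, 75, 113, 135, 140, 144, 148, 148]
40 [125, 126, 126, 124, 120, 117, 114, 112, 108, 103, 98, 148, 190, 122, 62, 27, 25, 29, 31, 32, 32, 32, 31, 29, 45, 54, 37, 34, 45, 71, 73, 70, 61, 66, 59]
20 [121, 121, 119, 118, 120, 123, 106, 77, 63, 66, 89, 132, 159, 126, 58, 28, 24, 30, 33, 43, 52, 59, 56, 48, 41, 48, 38, 30, 35, 37, 38, 39, 38, 36, 36]
0 [122, 121, 118, 120, 122, 121, 108, 81, 64, 62, 104, 134, 140, 93, 47, 49, 98, 79, 66, 56, 38, 39, 41, 42, 41, 43, 46, 47, 42, 42, 43, 42, 41, 41, 42]
```

>>> servo_tool --offset '[[0,1.2,0],[0,2.4,0],[0,3.6,0],[0,4.8,0],[0,6,0],[0,7,0],[0,8,0],[0,8.5,0]]' --angular '[[0,0,0],[0,0,0],[0,0,0],[0,0,0],[0,0,0],[0,0,0],[0,0,0],[0,0,0]]'

```text
time_s: 19.1
tcp_pos: [527.7, -23.4, -20.5]
ee_rot: [-3.141, 0.0, -3.078]
wrist_force: [0.2, -5.2, 4.2]
finger_gap: 0.4
gripper_force: 2.8
```

>>> servo_tool --offset '[[0,0.25,0],[0,0.5,0],[0,0.75,0],[0,1,0],[0,1.25,0],[0,1.5,0],[0,1.75,0],[0,2,0]]' --angular '[[0,0,0],[0,0,0],[0,0,0],[0,0,0],[0,0,0],[0,0,0],[0,0,0],[0,0,0]]'

```text
time_s: 19.9
tcp_pos: [527.5, -21.5, -20.5]
ee_rot: [-3.141, 0.0, -3.078]
wrist_force: [-0.8, -4.9, 4.7]
finger_gap: 0.6
gripper_force: 2.8
```

>>> servo_tool --offset '[[0,0.25,0],[0,0.5,0],[0,0.75,0],[0,1,0],[0,1.25,0],[0,1.5,0],[0,1.75,0],[0,2,0]]' --angular '[[0,0,0],[0,0,0],[0,0,0],[0,0,0],[0,0,0],[0,0,0],[0,0,0],[0,0,0]]'

```text
time_s: 20.7
tcp_pos: [527.4, -19.5, -20.5]
ee_rot: [-3.141, 0.0, -3.078]
wrist_force: [-0.6, -5.9, 4.6]
finger_gap: 0.6
gripper_force: 2.8
```

>>> servo_tool --offset '[[0,0.2,0],[0,0.4,0],[0,0.6,0],[0,0.8,0],[0,1,0],[0,1.2,0],[0,1.3,0],[0,1.4,0]]' --angular '[[0,0,0],[0,0,0],[0,0,0],[0,0,0],[0,0,0],[0,0,0],[0,0,0],[0,0,0]]'

```text
time_s: 21.5
tcp_pos: [527.3, -18.1, -20.5]
ee_rot: [-3.141, 0.0, -3.078]
wrist_force: [-0.0, -4.5, 5.4]
finger_gap: 0.4
gripper_force: 2.8
```

>>> servo_tool --offset '[[0,0.2,0],[0,0.4,0],[0,0.6,0],[0,0.8,0],[0,1,0],[0,1.2,0],[0,1.3,0],[0,1.4,0]]' --angular '[[0,0,0],[0,0,0],[0,0,0],[0,0,0],[0,0,0],[0,0,0],[0,0,0],[0,0,0]]'

```text
time_s: 22.3
tcp_pos: [527.2, -16.7, -20.5]
ee_rot: [-3.141, 0.0, -3.078]
wrist_force: [-0.5, -5.9, 4.1]
finger_gap: 0.3
gripper_force: 2.8
```

>>> servo_tool --offset '[[0,0.2,0],[0,0.4,0],[0,0.6,0],[0,0.8,0],[0,1,0],[0,1.2,0],[0,1.4,0],[0,1.5,0]]' --angular '[[0,0,0],[0,0,0],[0,0,0],[0,0,0],[0,0,0],[0,0,0],[0,0,0],[0,0,0]]'

```text
time_s: 23.1
tcp_pos: [527.1, -15.3, -20.5]
ee_rot: [-3.141, 0.0, -3.078]
wrist_force: [-0.8, -5.7, 4.8]
finger_gap: 0.2
gripper_force: 2.8
```

>>> servo_tool --offset '[[0,0.2,0],[0,0.4,0],[0,0.6,0],[0,0.8,0],[0,1,0],[0,1.2,0],[0,1.4,0],[0,1.6,0]]' --angular '[[0,0,0],[0,0,0],[0,0,0],[0,0,0],[0,0,0],[0,0,0],[0,0,0],[0,0,0]]'

```text
time_s: 23.9
tcp_pos: [527.1, -14.7, -20.4]
ee_rot: [-3.14, 0.0, -3.078]
wrist_force: [-1.8, -14.6, 5.4]
finger_gap: 0.6
gripper_force: 7.8
```

>>> servo_tool --offset '[[0,0.1,0],[0,0.1,0],[0,0.1,0],[0,0.1,0],[0,0.1,0],[0,0.1,0],[0,0.1,0],[0,0.1,0]]' --angular '[[0,0,0],[0,0,0],[0,0,0],[0,0,0],[0,0,0],[0,0,0],[0,0,0],[0,0,0]]'

```text
time_s: 24.7
tcp_pos: [527.1, -14.7, -20.4]
ee_rot: [-3.14, 0.0, -3.078]
wrist_force: [-0.1, -14.2, 5.1]
finger_gap: 0.6
gripper_force: 7.6
```

```bash
python3 - <<'E'
from h import *
from station import r
import cv2
im=cams.grab_frame("top"); cv2.imwrite("t3.png",im[:,:,::-1])
g=cv2.cvtColor(im,cv2.COLOR_RGB2GRAY)
J=np.array([520.4,42.25,.063]); s=r.state(); print(s["tcp_pos"],s["wrist_force"])
t=np.arange(-40,50,3.)
for y in(90,75,60,45,30,15,0,-15,-30,-45):
    uv=proj("top",jw(J,[(x,y,42) for x in t])).astype(np.float32)
    print(y,cv2.remap(g,uv[:,0].reshape(1,-1),uv[:,1].reshape(1,-1),cv2.INTER_LINEAR)[0].tolist())
E
```

```text
[527.09426222 -14.6632001  -20.41313752] [ -1.45813072 -15.00099241   4.69459629]
90 [102, 102, 103, 103, 103, 103, 104, 104, 103, 105, 100, 95, 88, 113, 199, 193, 214, 251, 255, 255, 166, 199, 255, 253, 252, 248, 254, 221, 169, 121]
75 [102, 101, 103, 102, 104, 104, 102, 104, 103, 103, 106, 106, 104, 100, 93, 95, 97, 90, 105, 145, 159, 161, 163, 167, 168, 166, 162, 155, 149, 143]
60 [102, 102, 102, 102, 102, 103, 104, 104, 102, 103, 104, 105, 105, 107, 106, 96, 97, 98, 98, 92, 90, 87, 87, 122, 167, 158, 135, 153, 155, 148]
45 [103, 103, 103, 102, 103, 103, 102, 102, 102, 102, 103, 104, 107, 107, 104, 100, 99, 99, 99, 98, 98, 96, 95, 95, 95, 92, 79, 72, 74, 72]
30 [102, 101, 103, 103, 102, 101, 101, 103, 102, 103, 102, 104, 105, 105, 102, 102, 102, 101, 100, 102, 100, 99, 99, 100, 98, 97, 96, 95, 87, 77]
15 [102, 102, 101, 102, 102, 102, 102, 102, 103, 102, 103, 103, 103, 102, 104, 103, 101, 101, 101, 100, 98, 99, 98, 99, 99, 98, 100, 99, 97, 94]
0 [101, 100, 101, 101, 102, 100, 101, 101, 101, 102, 103, 103, 103, 103, 101, 100, 102, 101, 100, 98, 97, 98, 99, 100, 100, 101, 98, 99, 97, 97]
-15 [100, 101, 101, 102, 102, 101, 101, 102, 102, 102, 102, 101, 99, 101, 98, 99, 99, 99, 97, 96, 98, 99, 99, 100, 98, 99, 100, 100, 98, 100]
-30 [99, 100, 100, 100, 98, 100, 101, 102, 102, 104, 99, 96, 98, 98, 98, 98, 97, 97, 97, 96, 98, 97, 98, 99, 99, 97, 95, 95, 96, 99]
-45 [99, 99, 99, 100, 100, 101, 104, 104, 102, 97, 91, 92, 94, 95, 96, 96, 95, 96, 96, 95, 94, 94, 94, 92, 91, 92, 91, 89, 91, 86]
```

The stop force is about 9 N and has been held for well over a second. Now I back off gently, rise, and go over the knob.

>>> servo_tool --offset '[[0,-1.5,0],[0,-5,0],[0,-10,0],[0,-15,-5],[0,-15,-20],[0,-15,-40],[0,-15,-60],[0,-15,-80]]' --angular '[[0,0,0],[0,0,0],[0,0,0],[0,0,0],[0,0,0],[0,0,0],[0,0,0],[0,0,0]]'

```text
time_s: 25.55
tcp_pos: [527.7, -28.7, 60.4]
ee_rot: [3.141, -0.0, -3.079]
wrist_force: [0.3, 0.6, -0.3]
finger_gap: 0.6
gripper_force: 0.0
```

>>> servo_tool --offset '[[10,8,0],[25,35,0],[40,70,0],[50,110,0],[50,145,0],[50,168,0],[49.8,176,0],[49.8,176,0]]' --angular '[[0,0,0],[0,0,0],[0,0,0],[0,0,0],[0,0,0],[0,0,0],[0,0,0],[0,0,0]]' --gripper 0.2

```text
time_s: 26.35
tcp_pos: [466.2, 144.4, 58.8]
ee_rot: [-3.141, -0.001, -3.077]
wrist_force: [0.0, -0.1, -0.8]
finger_gap: 55.2
gripper_force: 0.0
```

```bash
cat > edge.py <<'E'
from h import *
from station import r
import cv2,sys
J=np.array([520.4,42.25,.063])
s=r.state();p=s["tcp_pos"];d=p[:2]-J[:2];c,q=np.cos(.063),np.sin(.063);print(p,s["wrist_force"],s["finger_gap"],"jig",c*d[0]+q*d[1],-q*d[0]+c*d[1])
def scan(n,g,pts): 
    uv=proj(n,jw(J,pts)).astype(np.float32); return cv2.remap(g,uv[:,0].reshape(1,-1),uv[:,1].reshape(1,-1),cv2.INTER_LINEAR)[0]
for n in("side","top"):
    im=cams.grab_frame(n); cv2.imwrite(f"{n}_{s['time_s']:.0f}.png",im[:,:,::-1]); g=cv2.cvtColor(im,cv2.COLOR_RGB2GRAY)
    t=np.arange(-30,30,2.)
    for y in(80,60,40,20,0,-20,-35): print(n,y,scan(n,g,[(x,y,42) for x in t]).tolist())
    for x in(-4,): print(n,"tail y-scan -60..-20",scan(n,g,[(x,y,42) for y in np.arange(-60,-20,2.)]).tolist())
E
python3 edge.py
```

```text
[466.22928878 144.4037338   58.77076554] [ 0.03387099 -0.14865033 -0.84720013] 55.221336642302454 jig -47.63181613095425 105.36157447561109
side 80 [94, 94, 94, 96, 97, 97, 75, 62, 62, 182, 243, 255, 253, 253, 247, 208, 155, 113, 136, 205, 254, 253, 254, 240, 187, 125, 88, 87, 91, 102]
side 60 [80, 87, 78, 54, 49, 66, 96, 103, 102, 125, 228, 253, 251, 248, 252, 240, 192, 127, 142, 255, 254, 251, 250, 254, 239, 215, 226, 186, 128, 80]
side 40 [87, 65, 49, 41, 41, 74, 106, 121, 92, 187, 255, 254, 250, 250, 251, 227, 179, 132, 140, 206, 255, 255, 255, 252, 246, 236, 234, 230, 147, 96]
side 20 [100, 84, 57, 42, 47, 69, 106, 113, 108, 121, 224, 253, 251, 249, 252, 242, 210, 135, 166, 255, 253, 254, 254, 253, 247, 246, 253, 220, 165, 106]
side 0 [98, 85, 59, 42, 40, 93, 119, 120, 93, 178, 243, 255, 255, 255, 255, 255, 196, 138, 113, 220, 255, 255, 255, 255, 248, 229, 248, 219, 156, 108]
side -20 [101, 85, 53, 41, 43, 66, 108, 111, 96, 118, 240, 255, 255, 255, 255, 255, 237, 182, 168, 210, 255, 255, 255, 253, 247, 247, 251, 242, 165, 119]
side -35 [120, 111, 89, 64, 58, 75, 119, 180, 125, 1
[... 654 characters left out ...]
2, 53, 79, 114, 117, 233, 253, 251, 249, 249, 251, 255, 136, 119, 188, 255, 255, 253, 252, 243, 232, 234, 226, 137]
top 0 [113, 115, 117, 117, 87, 59, 62, 66, 98, 129, 190, 238, 255, 253, 252, 253, 249, 219, 181, 190, 250, 255, 253, 252, 252, 249, 240, 234, 251, 218]
top -20 [115, 116, 116, 115, 108, 57, 62, 64, 73, 105, 171, 255, 255, 253, 252, 252, 254, 253, 234, 146, 221, 255, 253, 252, 252, 252, 245, 244, 249, 212]
top -35 [114, 115, 116, 115, 80, 59, 62, 64, 80, 161, 156, 210, 255, 255, 254, 255, 247, 199, 168, 182, 227, 255, 253, 253, 252, 250, 249, 255, 255, 216]
top tail y-scan -60..-20 [112, 112, 112, 114, 115, 115, 104, 68, 51, 112, 223, 255, 255, 255, 254, 253, 253, 252, 252, 252]
```

Side scan: the profile's edges stay at x ≈ −11 along its whole length and its tail is at y ≈ −41, so it is flush and against the stop plane. Now I grasp the knob.

>>> servo_tool --offset '[[0,0,10],[0,0,22],[0,0,34],[0,0,44],[0,0,52],[0,0,58],[0,0,62],[0,0,62]]' --angular '[[0,0,0],[0,0,0],[0,0,0],[0,0,0],[0,0,0],[0,0,0],[0,0,0],[0,0,0]]'

```text
time_s: 27.25
tcp_pos: [466.8, 144.0, -3.1]
ee_rot: [-3.141, -0.001, -3.078]
wrist_force: [0.6, -0.3, -0.6]
finger_gap: 56.1
gripper_force: 0.0
```

>>> servo_tool --offset '[[0,0,0],[0,0,0],[0,0,0],[0,0,0],[0,0,0],[0,0,0],[0,0,0],[0,0,0]]' --angular '[[0,0,0],[0,0,0],[0,0,0],[0,0,0],[0,0,0],[0,0,0],[0,0,0],[0,0,0]]' --gripper -0.4 --squeeze 20

```text
time_s: 28.05
tcp_pos: [467.2, 144.1, -2.5]
ee_rot: [3.141, 0.0, -3.078]
wrist_force: [-1.2, 2.0, 4.6]
finger_gap: 29.9
gripper_force: 20.0
```

>>> servo_tool --offset '[[-0.4,0.2,-9.4],[-1.8,0.2,-18.7],[-3.9,0.2,-27.7],[-7,0.2,-36.6],[-10.8,0.2,-45.2],[-15.4,0.2,-53.3],[-20.8,0.2,-61],[-26.8,0.2,-68.2]]' --angular '[[0,0,0],[0,0,0],[0,0,0],[0,0,0],[0,0,0],[0,0,0],[0,0,0],[0,0,0]]'

```text
time_s: 28.85
tcp_pos: [493.8, 145.8, 66.1]
ee_rot: [-3.141, -0.001, -3.078]
wrist_force: [-2.8, 0.3, -5.6]
finger_gap: 29.8
gripper_force: 20.0
```

>>> servo_tool --offset '[[-6.8,0,-6.5],[-14,0,-12.4],[-21.8,0,-17.6],[-30.1,0,-22],[-38.7,0,-25.7],[-47.7,0,-28.5],[-56.8,0,-30.5],[-66.1,0,-31.5]]' --angular '[[0,0,0],[0,0,0],[0,0,0],[0,0,0],[0,0,0],[0,0,0],[0,0,0],[0,0,0]]'

```text
time_s: 29.65
tcp_pos: [560.9, 150.2, 97.9]
ee_rot: [3.141, 0.001, -3.078]
wrist_force: [-5.0, -0.1, 2.5]
finger_gap: 29.5
gripper_force: 20.0
```

>>> servo_tool --offset '[[-3,0,0],[-3,0,0],[-3,0,0],[-3,0,0],[-3,0,0],[-3,0,0],[-3,0,0],[-3,0,0]]' --angular '[[0,0,0],[0,0,0],[0,0,0],[0,0,0],[0,0,0],[0,0,0],[0,0,0],[0,0,0]]' --gripper 0.2

```text
time_s: 30.45
tcp_pos: [562.7, 150.2, 97.0]
ee_rot: [-3.142, 0.0, -3.078]
wrist_force: [-0.1, 0.9, 0.5]
finger_gap: 55.9
gripper_force: 0.0
```

>>> servo_tool --offset '[[0,0,-8],[0,0,-22],[0,0,-42],[0,0,-65],[0,0,-85],[0,0,-95],[0,0,-100],[0,0,-100]]' --angular '[[0,0,0],[0,0,0],[0,0,0],[0,0,0],[0,0,0],[0,0,0],[0,0,0],[0,0,0]]'

```text
time_s: 31.25
tcp_pos: [562.8, 150.2, 197.4]
ee_rot: [3.142, 0.001, -3.078]
wrist_force: [-0.2, 0.3, -0.5]
finger_gap: 55.8
gripper_force: 0.0
```

```bash
python3 edge.py; python3 - <<'E'
from h import *
import cv2,glob
J=np.array([520.4,42.25,.063])
f=sorted(glob.glob("side_3*.png"))[-1]; a=cv2.imread(f); b=cv2.imread("s_hold.png")
# upright stop: dark columns along the arm
for th in(1.4,1.5,1.57,1.65):
    P=jw(J,[(55-d*np.cos(th),105.5,58+d*np.sin(th)) for d in(30,70,85,98)]); uv=proj("side",P).round().astype(int)
    print(th,[a[v,u].tolist() for u,v in uv])
E
```

```text
[562.80356238 150.23462649 197.42387301] [-0.20868975  0.34657915 -0.50463031] 55.7932364671089 jig 49.11797249896549 105.1007442389014
side 80 [41, 41, 42, 43, 43, 43, 39, 50, 76, 108, 166, 225, 222, 186, 138, 113, 115, 125, 119, 120, 122, 121, 122, 116, 92, 92, 98, 101, 101, 106]
side 60 [45, 43, 56, 86, 84, 85, 95, 105, 98, 102, 194, 240, 255, 253, 194, 141, 119, 106, 146, 255, 255, 252, 250, 254, 238, 214, 225, 185, 126, 77]
side 40 [44, 46, 45, 42, 42, 74, 107, 125, 104, 109, 121, 154, 146, 132, 125, 176, 164, 130, 124, 195, 255, 253, 251, 248, 241, 233, 233, 228, 146, 96]
side 20 [45, 44, 44, 42, 48, 69, 105, 114, 113, 123, 168, 178, 176, 172, 164, 184, 243, 168, 149, 178, 238, 255, 255, 255, 243, 236, 239, 211, 160, 105]
side 0 [45, 46, 45, 42, 41, 91, 120, 126, 101, 142, 172, 173, 185, 177, 171, 175, 175, 156, 118, 149, 201, 255, 255, 255, 248, 227, 247, 218, 154, 106]
side -20 [63, 63, 63, 61, 57, 69, 107, 111, 98, 103, 158, 165, 166, 167, 171, 192, 196, 158, 165, 212, 255, 255, 255, 253, 247, 245, 250, 242, 163, 117]
side -35 [64, 63, 63, 62, 57, 73, 117, 182, 134, 138, 183
[... 954 characters left out ...]
5, 253, 232]
top -20 [86, 70, 72, 71, 71, 72, 72, 72, 85, 111, 162, 243, 202, 199, 198, 216, 243, 254, 243, 165, 227, 255, 255, 255, 254, 254, 251, 251, 254, 215]
top -35 [72, 71, 73, 73, 73, 72, 70, 71, 90, 184, 138, 161, 200, 205, 201, 195, 175, 191, 195, 201, 240, 255, 255, 255, 254, 254, 254, 255, 255, 233]
top tail y-scan -60..-20 [124, 123, 123, 124, 126, 128, 117, 78, 65, 103, 169, 214, 207, 203, 202, 202, 202, 202, 200, 199]
1.4 [[49, 48, 48], [47, 47, 47], [40, 40, 42], [40, 40, 40]]
1.5 [[49, 47, 49], [40, 41, 43], [37, 40, 47], [0, 3, 14]]
1.57 [[34, 37, 46], [193, 165, 118], [195, 164, 106], [191, 161, 106]]
1.65 [[149, 121, 71], [187, 159, 110], [185, 156, 101], [193, 162, 104]]
```

The stop stands at about 1.45–1.5 rad, the profile's edges and tail have not moved, and the gripper is clear.

```bash
python3 -c "
from station import order
print(order.job_done())"
```

```text
the job is handed in; nothing more can be done
None
```

I handed the job in at about 31 s, with no verdict returned. The stop was flipped down, the profile was pushed flush to the fence and pressed on the stop at an estimated 9 N for over a second, and the stop was flipped back up to about 1.45–1.5 rad. The last camera check showed the profile still where it was gauged and the gripper clear.

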